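# Index the frame-checking slide to the magnifier and rest the trial frame on it

## Task

Set the trial frame up for checking at the round magnifier: pull up the spring knob on the slide, move the carriage along the rail until it is at the index hole in front of the magnifier (not the flat plate), and let the knob drop fully home in that hole. Then stand the trial frame upright on the carriage's raised rest, lens bar centred down in the channel, lenses towards the magnifier and both side arms lying across the rear bar. Let go, and do not knock the other things on the desk about.

Things in the scene. Friction and masses are not known exactly. Their poses are not given: they have to be found in the camera images.
- slide_base: fixed grey base plate of the slide, 180 (x) x 310 (y) x 12 mm; origin on the desk amid the slide. y = sliding direction; +x faces the two stations. Steel index strip at x = -65 mm, top 30 mm up, five 13 mm holes at y = -80, -40, 0, 40, 80 mm. End blocks at y = +-143 mm, 40 mm high. On the left half of the desk, turned -0.35 to 0.1 rad.
- carriage (a joint): position in m of the aluminium carriage (150 x 70 mm, top 50 mm above the desk) along the base's y, -0.092 to 0.092; starts at 0 with the pin in the middle hole. Holes at -0.08, -0.04, 0, 0.04, 0.08 with about 1.5 mm of play either way. Friction about 1.5 N.
- plunger (a joint): lift in m of the spring index plunger on the carriage: 0 = pin home in a hole, 0.012 = tip on the strip between holes, 0.018 = fully pulled. The spring pulls down with 5 to 10 N. The carriage slides only when lifted over 0.012; let go, the pin drops into the hole it is over (its round tip finds a hole from about 3 mm off).
- knob_mid (a point): middle of the plunger's black knurled knob, an upright cylinder 28 mm across and 32 mm high (16 mm below to 16 mm above this point), at the base's x = -65 mm, 82 mm above the desk and 32 mm above the carriage top when home. It rises with the plunger and moves with the carriage. Axes as slide_base.
- rest_mid (a point): middle of the channel floor of the raised rest on the carriage, 100 mm above the desk, at the base's x = +50 mm; axes as slide_base. Channel: black bar 120 mm long (y), floor about 20 mm wide (x), a flared lip 90 mm long and 10 mm high on each side. The rear bar for the side arms is 65 mm towards -x, 170 mm long, 10 mm wide, its top level with the floor.
- magnifier: round magnifier: 64 mm black ring with a clear lens on a post with a round foot, 144 mm high, fixed; origin under its foot. At x = +110 mm and y = +80 or -80 mm in the base's frame (either end); axes as slide_base. The carriage is at the right hole when rest_mid has the same y as this along the base's y axis.
- plate_stand: the other station, not the one wanted: a flat white rectangular plate 62 x 56 mm in a black frame on the same kind of post, 140 mm high, fixed at the other end of the slide
- trial_frame: black trial frame (test spectacles with round lens cells), 150 x 137 x 72 mm, 55 g, loose, upright in the tray at the right; origin under its middle. Lens bar: x = -64 mm, 14 mm thick (x), 118 mm wide, 1 to 63 mm above the underside. Side arms at y = +-65 mm run back to x = +72 mm, lower edges 1 mm up. Starts with x towards the robot within 0.6 rad.
- instrument_tray: the fixed white shallow tray in which the trial frame starts, 190 (x) x 300 (y) mm, floor 3 mm and rim 16 mm above the desk; flat lenses drawn in it are part of it; origin at its underside, turned up to 0.4 rad
- frame_bar (a point): point amid the trial frame's lens bar, 45 mm above its underside: grasp here across the 14 mm thickness (fingers closing along the frame's x). On the rest this point is 44 mm above rest_mid, and the frame's x axis points to the base's -x. Axes as trial_frame.
- spectacles: bystander: ordinary black spectacles, 138 x 138 x 41 mm, loose, at the left; origin under the middle
- glasses_case: bystander: hard teal spectacle case, 67 x 162 x 43 mm, loose, at the right behind the trial frame; origin under the middle
- drops_carton: bystander: flat white and teal carton, 84 x 52 x 18 mm, loose, front left of the slide; origin under the middle
- eye_drops: bystander: small standing drops bottle with red cap, 22 x 22 x 58 mm, loose, behind tray and slide; origin under the middle
- contact_lens_case: bystander: flat contact lens case with two caps, 30 x 68 x 19 mm, loose, in front of the slide; origin under the middle

How it is judged:
On the way, in this order (a step that is already met when the one before it is completed fails the run):
1. the knob is pulled up, the pin clear of its hole (lifted more than 12.5 mm) (value of joint plunger above 0.0125 m), for 0.1 s.
2. the carriage stands at the hole in front of the magnifier with the pin home (lift under 3 mm) and the fingers off the knob (y of rest_mid in the frame of magnifier between -0.006 and 0.006 m and value of joint plunger below 0.003 m and contact force between the fingers and slide_base below 0.1 N), for 0.2 s.
3. the trial frame is set upright in the channel of the rest (y of rest_mid in the frame of magnifier between -0.006 and 0.006 m and value of joint plunger below 0.003 m and x of frame_bar in the frame of rest_mid between -0.008 and 0.008 m and y of frame_bar in the frame of rest_mid between -0.015 and 0.015 m and z of frame_bar in the frame of rest_mid between 0.04 and 0.048 m and x of trial_frame in the frame of rest_mid below -0.05 m and angle between trial_frame's own z axis and vertical below 0.08 rad), for 0.2 s.
At the end, for the whole second after the job is handed in: Carriage at the magnifier's hole (rest_mid within 6 mm of it along the rail), plunger lift under 3 mm; trial frame at rest on the rest, upright within 0.08 rad, lenses to the stations, frame_bar within 8 mm across and 15 mm along the channel of rest_mid and 40 to 48 mm above it (all of step 3 and linear speed of trial_frame below 0.01 m/s); the robot touches nothing.
It fails at once if a bystander is moved more than 30 mm (distance of any of spectacles, glasses_case, drops_carton, eye_drops, contact_lens_case from where it was at the start of the episode above 0.03 m).
It fails at once if the trial frame is tipped more than 0.7 rad (angle between trial_frame's own z axis and vertical above 0.7 rad).
It also fails if it takes over 67 s, if anything falls off the work surface, if the arm or the gripper's body presses on something with over 40 N, if the wrist force passes 120 N, or if a joint passes its speed limit or range.

## Robot

A 6-joint arm with a two-finger parallel gripper is mounted at the origin on a cart in front of the work surface, level with it; the furniture and walls round the work are solid. World frame = base frame: x ahead of the robot, y to its left, z up, the work surface at z = 0. Lengths are in m, angles in rad, forces in N, time in s.
With the tool pointing down it reaches from about 0.4 to 0.825 m from the base axis. Payload 7 kg.
Tool frame: the origin (TCP) lies on the centre line of the jaws, within the pads' length; the fingertips stand 22 mm ahead of it and the grasp point (between the pads) lies 3 mm ahead of it (arm.tcp_to_tips is the distance from the TCP to the fingertips, in m); z points along the fingers, y is the line along which they close (so a half turn about z gives the same grasp; the last joint's range is limited). The gripper opens to 88 mm and grips with 3 to 60 N. Pads are 19 mm wide; open, the fingers measure 130 mm over their backs; the gripper's body (78 mm by 193 mm) begins 47 mm behind the grasp point.
Start: joints at [-0.906, 0.359, 0.012, 0, -1.224, -0.288], TCP at [0.248, -0.628, 0.249] pointing down, gripper open.
Joint ranges: [-3.07, 3.07], [-1.43, 2.12], [-1.02, 1.25], [-3.03, 1.67], [-3.05, -0], [-3.03, 3.03]. Speed limits (rad/s): [2.39, 2.39, 3.01, 3.14, 3.14, 3.14].

## Interface

Orientations are given as [roll, pitch, yaw] about the fixed x, y, z axes, in that order (R = Rz(yaw) Ry(pitch) Rx(roll)).
In Python, from station import arm gives the robot as it stands.
- The arm moves only by the tool jog_arm, never from a script. Its argument "targets" is a list of rows, each an object of numbers: "dx", "dy", "dz": the shift along the tool's x, y, z in mm; "rx", "ry", "rz": the turn, a rotation vector about the tool's x, y, z in rad; "gripper": the closure, from 0 (fully open) to 1 (shut). In form: [{"dx": .., "dy": .., "dz": .., "rx": .., "ry": .., "rz": .., "gripper": ..}, ...]. A call has exactly 8 rows; each row is the pose to reach, as a shift and turn from the pose commanded when the call began, along the tool's axes at that moment; what a row does not reach only later rows make up. A row lasts 1/12 s, in which the tool goes at most 41.7 mm and 7.16 degrees, less where a joint would pass 70% of its speed; a pose out of reach is approached as far as the arm can. A call with a gripper value outside its range is refused whole. The fingers move at their own pace and stop on an object; "force" is the grip in N (left out, the last holds). Time passes only in rows, so rows that repeat a pose let the fingers close, or fill a call up. It gives the time, the measured TCP pose, the force, the opening and the grip force at its end, in the units of the state.
- arm.get_state(): the state, without advancing time (a new reading comes with each control period).
- arm.grab_frame(name): name is "side" or "top"; returns a dict with "frame" (384x512x3 uint8, red, green, blue), "z_map" (384x512 float32, m along the optical axis (not along the pixel's ray), 0 where there is no reading), "fx", "fy", "cx", "cy" (pixels), "view" (4x4, takes a point from world to camera coordinates). Camera axes: x right, y down, z forward; pixel columns grow to the right and rows downward; lengths in m; the calibration is good to about 2 mm. A picture is of the moment at which its call begins.
- arm.job_done(): hands the job in; it is judged then, once.
The state is a dict: "t": time; "q": joint angles; "qd": joint speeds; "joint_efforts": joint torques, N m; "eef_pos": TCP position; "ee_rot": TCP orientation; "force": force on the tool from outside, world axes, zero at the start; "moment": the same for the moment, N m; "width": finger opening in m; "gripper_force": force on a finger pad.
Only numpy, scipy, OpenCV 4.12 (cv2) and the standard library are available. Lean on these libraries where they do the work, as an engineer would, in place of code of your own. Each camera call takes 0.05 s, during which the arm holds its last target. There are 200 camera calls.

## Working session

There is one attempt and no reset: what is moved stays moved. The work goes in short steps, Python scripts to look and compute and a tool call to move; the robot and the scene stay as the last step left them, time stands still between calls to the robot, and variables do not carry over. Pictures are saved under pics/ and viewed, at most 10 in all, crops included, and the job is handed in when it is done.

Besides the shell and the picture viewer there is one more tool, called after ">>>" as a command line: name --argument value ..., lists and objects as JSON in quotes. jog_arm: Moves the arm, as the interface text tells. Its arguments: {"type":"object","properties":{"targets":{"type":"array","items":{"type":"object","properties":{"dx":{"type":"number"},"dy":{"type":"number"},"dz":{"type":"number"},"rx":{"type":"number"},"ry":{"type":"number"},"rz":{"type":"number"},"gripper":{"type":"number"}}}},"force":{"type":"number"}},"required":["targets"]}

```bash
ls; mkdir -p pics; cat > h.py <<'E'
import numpy as np, cv2
from station import arm
def grab(n):
    d=arm.grab_frame(n); np.savez(f'{n}.npz',**d); return d
def cloud(d):
    z=d['z_map']; v,u=np.mgrid[:z.shape[0],:z.shape[1]]
    p=np.stack([(u-d['cx'])/d['fx']*z,(v-d['cy'])/d['fy']*z,z,np.ones_like(z)],-1)
    w=p@np.linalg.inv(d['view']).T
    w=w[...,:3]; w[z==0]=np.nan; return w
E
python3 - <<'E'
from h import *
print(arm.get_state())
for n in ('top','side'):
    d=grab(n); cv2.imwrite(f'pics/{n}0.png',cv2.resize(d['frame'][:,:,::-1],(800,600))); print(np.linalg.inv(d['view']).round(3),d['fx'])
E
```

```text
pics
{'t': 0.0, 'q': array([-9.05941531e-01,  3.59408356e-01,  1.10792552e-02, -3.58435622e-04,
       -1.22411150e+00, -2.88091202e-01]), 'qd': array([ 3.97828493e-05,  1.42105241e-03, -7.29266568e-04, -2.74016179e-04,
        6.30242569e-04, -5.18121085e-04]), 'joint_efforts': array([-1.81974327e-03, -5.82704508e+01,  2.93069905e+01,  6.99784756e+00,
        6.94125876e-03, -1.54709483e-04]), 'eef_pos': array([ 0.24815224, -0.62724789,  0.24761616]), 'ee_rot': array([ 3.13992040e+00, -1.44155079e-04, -2.76495101e+00]), 'force': array([-0.27275684,  0.81688352,  0.23879062]), 'moment': array([-0.03717848,  0.03090151, -0.03086068]), 'gripper_force': 0.0, 'width': 0.0880010367098745}
[[ 0.004 -0.989  0.149  0.285]
 [-1.    -0.005 -0.007  0.197]
 [ 0.008 -0.149 -0.989  1.673]
 [ 0.     0.     0.     1.   ]] 431.710890792927
[[-0.895 -0.241  0.375 -0.011]
 [-0.446  0.527 -0.724  1.148]
 [-0.023 -0.815 -0.579  0.885]
 [ 0.     0.     0.     1.   ]] 471.20538603371824
```

View pics/top0.png

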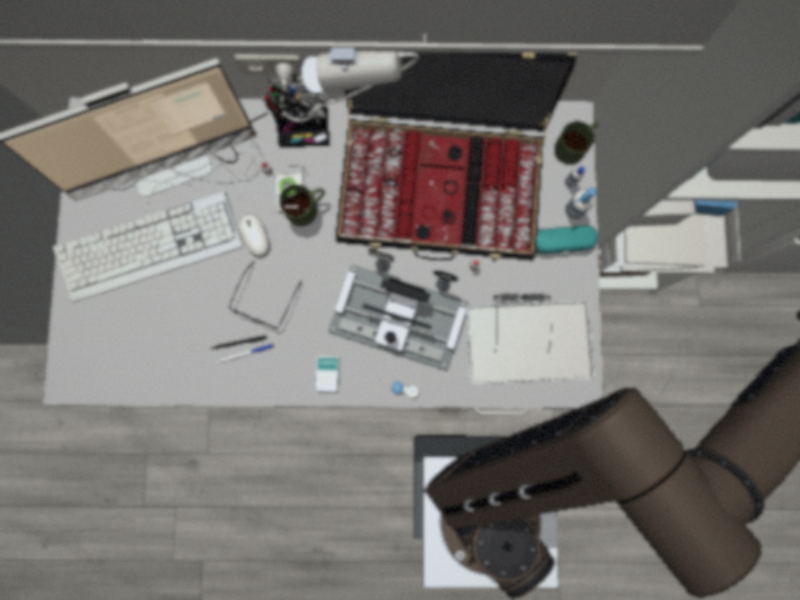

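View pics/side0.png

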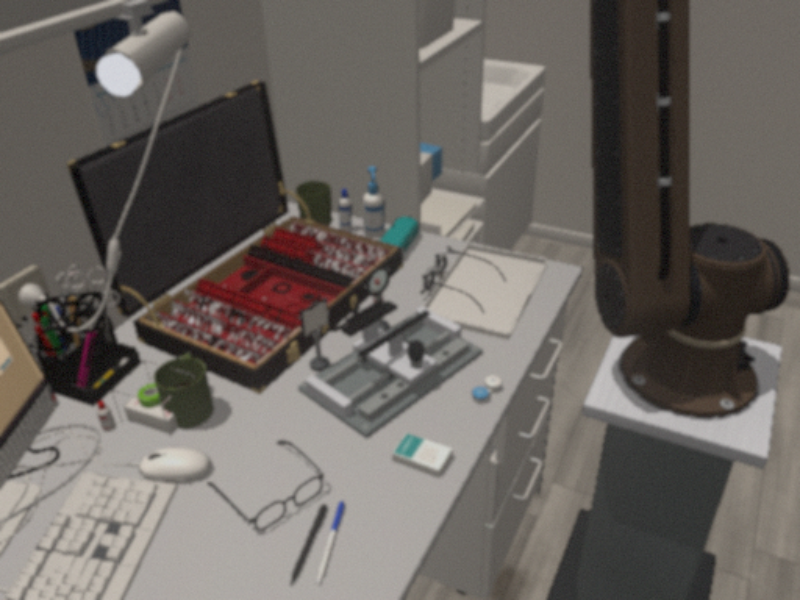

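The top view shows the slide at about (400,315) with its stations behind it at (383,262) and (445,278). The tray and trial frame are at (530,340). I'll zoom in on the stations and measure the slide.

```bash
python3 - <<'E'
from h import *
s=dict(np.load('side.npz'));t=dict(np.load('top.npz'))
a=cv2.resize(s['frame'][140:290,180:370],(570,450)) ;a=cv2.resize(s['frame'][150:280,180:360],None,fx=4.4,fy=4.4)[:560,:400]
cv2.imwrite('pics/c1.png',cv2.resize(s['frame'][150:280,185:355],(784,600),interpolation=cv2.INTER_CUBIC)[:,:,::-1])
cv2.imwrite('pics/c2.png',cv2.resize(t['frame'][155:250,205:385],(800,422),interpolation=cv2.INTER_CUBIC)[:,:,::-1])
for n,d in(('t',t),('s',s)):
    w=cloud(d)
    # station points
    m=(w[...,2]>.08)&(w[...,2]<.16)&(w[...,0]>.3)&(w[...,0]<.75)&(w[...,1]>-.2)&(w[...,1]<.35)
    ys,xs=np.where(m)
    from scipy.cluster.hierarchy import fcluster,linkage
    P=w[m]; c=fcluster(linkage(P,'single'),.012,'distance')
    for k in set(c):
        if (c==k).sum()>8: print(n,k,(c==k).sum(),P[c==k].mean(0).round(3),P[c==k].min(0).round(3),P[c==k].max(0).round(3),xs[c==k].mean(),ys[c==k].mean())
E
```

```text
t 1 134 [0.48  0.222 0.1  ] [0.453 0.142 0.086] [0.51  0.304 0.111] 254.19402985074626 202.2910447761194
t 3 47 [0.432 0.237 0.096] [0.42  0.226 0.08 ] [0.445 0.248 0.105] 249.95744680851064 215.4255319148936
t 5 73 [0.622 0.26  0.123] [0.612 0.231 0.082] [0.634 0.29  0.146] 243.8904109589041 163.08219178082192
t 8 275 [0.543 0.203 0.102] [0.514 0.146 0.09 ] [0.571 0.26  0.116] 259.5272727272727 185.24
t 9 75 [0.574 0.109 0.12 ] [0.563 0.081 0.083] [0.585 0.139 0.149] 285.26666666666665 176.25333333333333
s 3 320 [0.622 0.267 0.116] [0.611 0.234 0.08 ] [0.636 0.296 0.145] 200.26875 202.296875
s 4 253 [0.48  0.231 0.098] [0.45  0.147 0.08 ] [0.51  0.309 0.106] 251.12648221343875 213.29644268774703
s 5 99 [0.43  0.247 0.094] [0.418 0.23  0.08 ] [0.447 0.257 0.102] 265.2121212121212 222.17171717171718
s 6 394 [0.543 0.21  0.102] [0.513 0.147 0.081] [0.571 0.268 0.114] 234.75888324873097 202.34010152284264
s 7 236 [0.574 0.114 0.115] [0.559 0.086 0.08 ] [0.59  0.144 0.146] 240.97033898305085 179.28389830508473
```

View pics/c1.png

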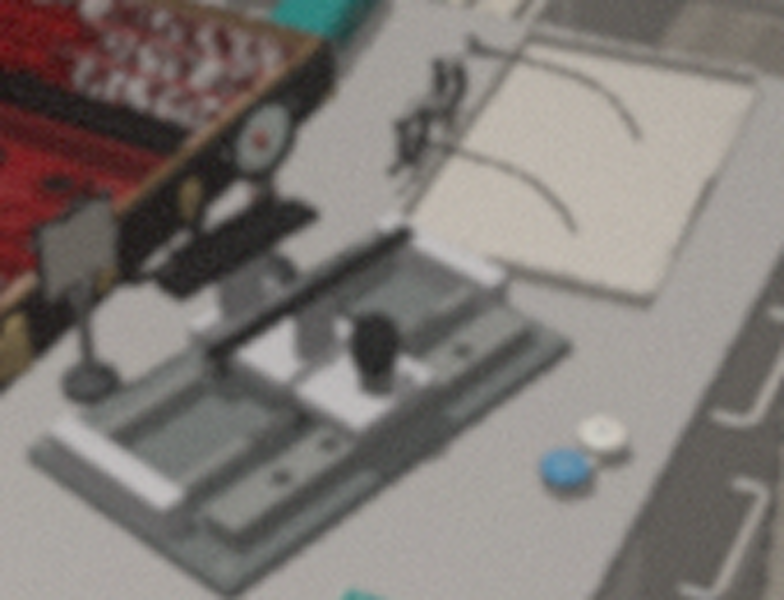

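View pics/c2.png

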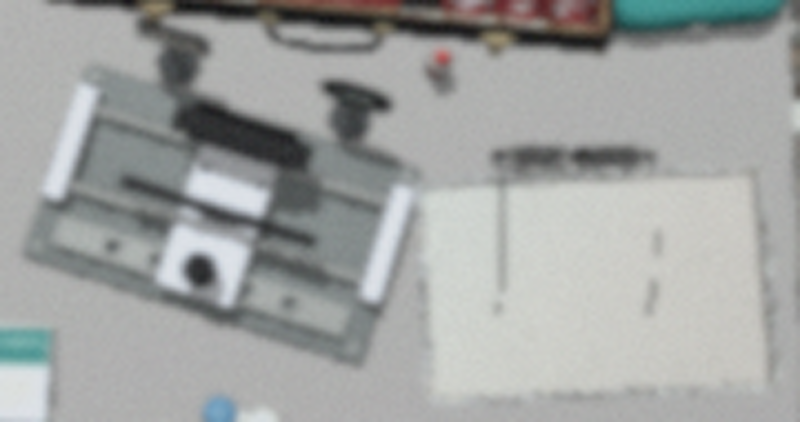

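The crops show the round lens (c1 at 262,140; c2 at 357,95) as the station at the −y end, and the grey plate at the +y end. So the carriage goes to −80 mm. Next I'll get the frame pose and a refined slide fit.

```bash
cat >> h.py <<'E'
from scipy.spatial.transform import Rotation as R
def rel(x,y,z,yaw):
    s=arm.get_state(); A=R.from_euler('xyz',s['ee_rot']); B=R.from_euler('xyz',[np.pi,0,yaw])
    d=A.inv().apply(np.array([x,y,z])-s['eef_pos'])*1000; r=(A.inv()*B).as_rotvec()
    print('t',round(s['t'],2),'pos',s['eef_pos'].round(4),'rot',s['ee_rot'].round(4),'w',round(s['width'],4),'F',s['force'].round(1)); print('d mm',d.round(1),'r',r.round(3))
E
python3 - <<'E'
from h import *
for n in('top','side'):
    d=dict(np.load(n+'.npz'));w=cloud(d);X,Y,Z=w[...,0],w[...,1],w[...,2]
    reg=(X>.35)&(X<.7)&(Y>-.3)&(Y<.06)
    def sh(nm,m):
        P=w[m]; r=cv2.minAreaRect((P[:,:2]*1000).astype(np.float32)); print(n,nm,len(P),P.mean(0).round(4),[np.round(i,1) for i in r],'z',np.percentile(P[:,2],[2,98]).round(3))
    sh('bar',reg&(Z>.035)&(Z<.08)&(X>.5))
    sh('fr all',reg&(Z>.028)&(Z<.08)&(X<.7))
    sh('bottle',(Z>.03)&(Z<.07)&(X>.58)&(X<.7)&(Y>-.02)&(Y<.08))
    sh('rest',(Z>.09)&(Z<.12)&(abs(X-.543)<.04)&(abs(Y-.205)<.08))
    sh('knobtop',(Z>.088)&(Z<.12)&(np.hypot(X-.432,Y-.24)<.022))
    sh('car',(Z>.042)&(Z<.058)&(np.hypot(X-.48,Y-.22)<.1))
    sh('rear',(Z>.09)&(Z<.12)&(X>.45)&(X<.51)&(abs(Y-.22)<.1))
rel(.46,-.2,.25,-1.57)
E
```

```text
top bar 1053 [ 0.6549 -0.1027  0.0484] [array([ 600.9, -119.7]), array([197.9, 360.7]), np.float64(0.4)] z [0.036 0.066]
top fr all 1176 [ 0.6496 -0.1024  0.047 ] [array([ 559.1, -119.7]), array([359.3, 281.6]), np.float64(90.0)] z [0.03  0.066]
top bottle 310 [0.6629 0.0307 0.0492] [array([654.4,  29.7]), array([99.1, 89.4]), np.float64(89.5)] z [0.032 0.064]
top rest 279 [0.5439 0.2014 0.1025] [array([543.3, 191.9]), array([ 64.9, 135. ]), np.float64(5.0)] z [0.094 0.113]
top knobtop 42 [0.4334 0.2376 0.0975] [array([433.7, 237. ]), array([23. , 22.1]), np.float64(1.0)] z [0.091 0.104]
top car 490 [0.4758 0.2239 0.0499] [array([473.9, 224.5]), array([ 69.7, 126.7]), np.float64(72.2)] z [0.043 0.057]
top rear 132 [0.4799 0.2214 0.1002] [array([480.3, 222.5]), array([168.3,  10.5]), np.float64(72.3)] z [0.093 0.109]
side bar 861 [ 0.6479 -0.1034  0.0503] [array([ 600. , -120.1]), array([359.8, 199.9]), np.float64(90.0)] z [0.036 0.074]
side fr all 1036 [ 0.6344 -0.1019  0.048 ] [array([ 557.2, -120.1]), array([359.8, 285.6]), np.float64(90.0)] z [0.029 0.071]
side bottle 273 [0.6709 0.0437 0.0497] [array([673.3,  30.4]), array([98.8, 53.7]), np.float64(89.2)] z [0.032 0.063]
side rest 402 [0.5464 0.2043 0.1033] [array([543.3, 194.4]), array([ 67.7, 146. ]), np.float64(5.8)] z [0.093 0.113]
side knobtop 80 [0.4303 0.246  0.0963] [array([431.1, 243.7]), array([28.5, 26.5]), np.float64(41.6)] z [0.088 0.102]
side car 608 [0.4732 0.2406 0.0508] [array([484.7, 226. ]), array([ 73. , 153.1]), np.float64(72.7)] z [0.043 0.056]
side rear 228 [0.4803 0.2315 0.0995] [array([480.1, 227.6]), array([169.2,  14.5]), np.float64(71.6)] z [0.092 0.104]
t 0.1 pos [ 0.2482 -0.6273  0.2477] rot [ 3.1401e+00 -2.0000e-04 -2.7649e+00] w 0.0876 F [0.  0.  0.6]
d mm [-354.1  319.4   -1.9] r [ 1.000e-03  1.000e-03 -1.195e+00]
```

>>> jog_arm --targets '[{"dx": -40, "dy": 36, "rz": -0.12, "gripper": 0}, {"dx": -75, "dy": 68, "rz": -0.24, "gripper": 0}, {"dx": -105, "dy": 95, "rz": -0.36, "gripper": 0}, {"dx": -135, "dy": 122, "rz": -0.48, "gripper": 0}, {"dx": -165, "dy": 149, "rz": -0.6, "gripper": 0}, {"dx": -195, "dy": 176, "rz": -0.72, "gripper": 0}, {"dx": -225, "dy": 203, "rz": -0.84, "gripper": 0}, {"dx": -255, "dy": 230, "rz": -0.96, "gripper": 0}]'

```text
invalid input at $.targets[0]: expected keys dx, dy, dz, rx, ry, rz, gripper
```

```bash
python3 -c "
from h import *
rel(.44,.10,.2,-.8); print(arm.get_state()['q'].round(2))"
```

```text
t 0.1 pos [ 0.2482 -0.6273  0.2477] rot [ 3.1401e+00 -2.0000e-04 -2.7649e+00] w 0.0876 F [0.  0.  0.6]
d mm [-445.9  605.7   48.5] r [ 1.000e-03  1.000e-03 -1.965e+00]
[-0.91  0.36  0.01 -0.   -1.22 -0.29]
```

All keys are required in every row.

>>> jog_arm --targets '[{"dx": -40, "dy": 36, "dz": 0, "rx": 0, "ry": 0, "rz": -0.12, "gripper": 0}, {"dx": -75, "dy": 68, "dz": 0, "rx": 0, "ry": 0, "rz": -0.24, "gripper": 0}, {"dx": -105, "dy": 95, "dz": 0, "rx": 0, "ry": 0, "rz": -0.36, "gripper": 0}, {"dx": -135, "dy": 122, "dz": 0, "rx": 0, "ry": 0, "rz": -0.48, "gripper": 0}, {"dx": -165, "dy": 149, "dz": 0, "rx": 0, "ry": 0, "rz": -0.6, "gripper": 0}, {"dx": -195, "dy": 176, "dz": 0, "rx": 0, "ry": 0, "rz": -0.72, "gripper": 0}, {"dx": -225, "dy": 203, "dz": 0, "rx": 0, "ry": 0, "rz": -0.84, "gripper": 0}, {"dx": -255, "dy": 230, "dz": 0, "rx": 0, "ry": 0, "rz": -0.96, "gripper": 0}]'

```text
t: 0.77
eef_pos: [0.3965, -0.327, 0.2484]
ee_rot: [3.141, 0.0, -1.799]
force: [1.4, -0.9, -0.2]
width: 0.0879
gripper_force: 0.0
```

```bash
python3 -c "
from h import *
rel(.45,.08,.2,-.8); print(arm.get_state()['q'].round(2))"
```

```text
t 0.77 pos [ 0.3965 -0.327   0.2484] rot [ 3.1415e+00  1.0000e-04 -1.7991e+00] w 0.0879 F [ 1.4 -0.9 -0.2]
d mm [-408.5   40.1   48.5] r [ 0.     0.    -0.999]
[-0.31  0.09 -0.34 -0.   -1.14  0.08]
```

>>> jog_arm --targets '[{"dx": -40, "dy": 4, "dz": 0, "rx": 0, "ry": 0, "rz": -0.12, "gripper": 0}, {"dx": -80, "dy": 8, "dz": 0, "rx": 0, "ry": 0, "rz": -0.24, "gripper": 0}, {"dx": -120, "dy": 12, "dz": 0, "rx": 0, "ry": 0, "rz": -0.36, "gripper": 0}, {"dx": -160, "dy": 16, "dz": 0, "rx": 0, "ry": 0, "rz": -0.48, "gripper": 0}, {"dx": -200, "dy": 20, "dz": 5, "rx": 0, "ry": 0, "rz": -0.6, "gripper": 0}, {"dx": -240, "dy": 24, "dz": 10, "rx": 0, "ry": 0, "rz": -0.72, "gripper": 0}, {"dx": -280, "dy": 28, "dz": 15, "rx": 0, "ry": 0, "rz": -0.84, "gripper": 0}, {"dx": -320, "dy": 32, "dz": 20, "rx": 0, "ry": 0, "rz": -0.96, "gripper": 0}]'

```text
t: 1.43
eef_pos: [0.4389, -0.0083, 0.2285]
ee_rot: [-3.141, -0.0, -0.839]
force: [1.0, -0.5, 0.4]
width: 0.0875
gripper_force: 0.0
```

```bash
python3 -c "
from h import *
rel(.4325,.240,.15,-.307); print(arm.get_state()['q'].round(2))"
```

```text
t 1.43 pos [ 0.4389 -0.0083  0.2285] rot [-3.141e+00 -1.000e-04 -8.387e-01] w 0.0875 F [ 1.  -0.5  0.4]
d mm [-189.  -161.1   78.6] r [-0.001 -0.    -0.532]
[ 0.43 -0.03 -0.51 -0.   -1.09  0.3 ]
```

>>> jog_arm --targets '[{"dx": -30, "dy": -26, "dz": 5, "rx": 0, "ry": 0, "rz": -0.09, "gripper": 0}, {"dx": -60, "dy": -51, "dz": 20, "rx": 0, "ry": 0, "rz": -0.18, "gripper": 0}, {"dx": -90, "dy": -77, "dz": 35, "rx": 0, "ry": 0, "rz": -0.27, "gripper": 0}, {"dx": -120, "dy": -102, "dz": 50, "rx": 0, "ry": 0, "rz": -0.36, "gripper": 0}, {"dx": -150, "dy": -128, "dz": 60, "rx": 0, "ry": 0, "rz": -0.45, "gripper": 0}, {"dx": -180, "dy": -153, "dz": 70, "rx": 0, "ry": 0, "rz": -0.532, "gripper": 0}, {"dx": -189, "dy": -161, "dz": 78, "rx": 0, "ry": 0, "rz": -0.532, "gripper": 0}, {"dx": -189, "dy": -161, "dz": 78, "rx": 0, "ry": 0, "rz": -0.532, "gripper": 0}]'

```text
t: 2.1
eef_pos: [0.4335, 0.2403, 0.1485]
ee_rot: [3.139, 0.001, -0.31]
force: [0.2, -1.2, -1.2]
width: 0.0874
gripper_force: 0.0
```

```bash
python3 -c "
from h import *
d=grab('side');t=grab('top')
cv2.imwrite('pics/k.png',np.hstack([cv2.resize(d['frame'][130:270,200:350],(400,373),interpolation=2),cv2.resize(t['frame'][155:275,195:325],(400,373),interpolation=2)])[:,:,::-1])
rel(.4325,.240,.086,-.307); print(arm.get_state()['q'].round(2))"
```

```text
t 2.2 pos [0.4338 0.2378 0.1499] rot [ 3.1396e+00  8.0000e-04 -3.1210e-01] w 0.0879 F [0.4 0.3 1. ]
d mm [-1.8 -1.8 63.9] r [ 0.002  0.001 -0.005]
[ 0.9   0.16 -0.51 -0.   -0.9   0.36]
```

View pics/k.png

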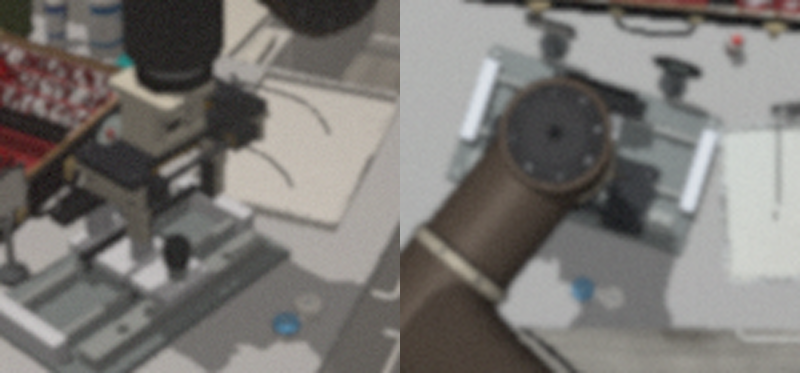

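The side view shows the fingers straddling the knob along the rail, with the knob at (178,250) and the near finger at (143,240). I'll descend and grip.

>>> jog_arm --targets '[{"dx": -1, "dy": -1, "dz": 10, "rx": 0, "ry": 0, "rz": 0, "gripper": 0}, {"dx": -1.5, "dy": -1.5, "dz": 22, "rx": 0, "ry": 0, "rz": 0, "gripper": 0}, {"dx": -1.5, "dy": -1.5, "dz": 34, "rx": 0, "ry": 0, "rz": 0, "gripper": 0}, {"dx": -1.5, "dy": -1.5, "dz": 46, "rx": 0, "ry": 0, "rz": 0, "gripper": 0}, {"dx": -1.5, "dy": -1.5, "dz": 56, "rx": 0, "ry": 0, "rz": 0, "gripper": 0}, {"dx": -1.5, "dy": -1.5, "dz": 62, "rx": 0, "ry": 0, "rz": 0, "gripper": 0}, {"dx": -1.5, "dy": -1.5, "dz": 63, "rx": 0, "ry": 0, "rz": 0, "gripper": 0}, {"dx": -1.5, "dy": -1.5, "dz": 63, "rx": 0, "ry": 0, "rz": 0, "gripper": 0}]'

```text
t: 2.87
eef_pos: [0.4334, 0.2391, 0.0875]
ee_rot: [3.141, 0.0, -0.314]
force: [1.2, -0.1, 0.8]
width: 0.0878
gripper_force: 0.0
```

>>> jog_arm --targets '[{"dx": 0, "dy": 0, "dz": 0, "rx": 0, "ry": 0, "rz": 0, "gripper": 0.3}, {"dx": 0, "dy": 0, "dz": 0, "rx": 0, "ry": 0, "rz": 0, "gripper": 0.5}, {"dx": 0, "dy": 0, "dz": 0, "rx": 0, "ry": 0, "rz": 0, "gripper": 0.55}, {"dx": 0, "dy": 0, "dz": 0, "rx": 0, "ry": 0, "rz": 0, "gripper": 0.6}, {"dx": 0, "dy": 0, "dz": 0, "rx": 0, "ry": 0, "rz": 0, "gripper": 0.63}, {"dx": 0, "dy": 0, "dz": 0, "rx": 0, "ry": 0, "rz": 0, "gripper": 0.65}, {"dx": 0, "dy": 0, "dz": 0, "rx": 0, "ry": 0, "rz": 0, "gripper": 0.67}, {"dx": 0, "dy": 0, "dz": 0, "rx": 0, "ry": 0, "rz": 0, "gripper": 0.68}]' --force 5

```text
t: 3.53
eef_pos: [0.4334, 0.2399, 0.0876]
ee_rot: [-3.142, -0.0, -0.313]
force: [0.5, 1.0, 0.3]
width: 0.0397
gripper_force: 0.0
```

>>> jog_arm --targets '[{"dx": 0, "dy": 0, "dz": 0, "rx": 0, "ry": 0, "rz": 0, "gripper": 0.75}, {"dx": 0, "dy": 0, "dz": 0, "rx": 0, "ry": 0, "rz": 0, "gripper": 0.75}, {"dx": 0, "dy": 0, "dz": 0, "rx": 0, "ry": 0, "rz": 0, "gripper": 0.75}, {"dx": 0, "dy": 0, "dz": 0, "rx": 0, "ry": 0, "rz": 0, "gripper": 0.75}, {"dx": 0, "dy": 0, "dz": 0, "rx": 0, "ry": 0, "rz": 0, "gripper": 0.75}, {"dx": 0, "dy": 0, "dz": 0, "rx": 0, "ry": 0, "rz": 0, "gripper": 0.75}, {"dx": 0, "dy": 0, "dz": 0, "rx": 0, "ry": 0, "rz": 0, "gripper": 0.75}, {"dx": 0, "dy": 0, "dz": 0, "rx": 0, "ry": 0, "rz": 0, "gripper": 0.75}]' --force 5

```text
t: 4.2
eef_pos: [0.4334, 0.24, 0.0876]
ee_rot: [-3.141, -0.0, -0.313]
force: [0.1, 2.3, -0.5]
width: 0.028
gripper_force: 5.0
```

>>> jog_arm --targets '[{"dx": 0, "dy": 0, "dz": 0, "rx": 0, "ry": 0, "rz": 0, "gripper": 0.8}, {"dx": 0, "dy": 0, "dz": 0, "rx": 0, "ry": 0, "rz": 0, "gripper": 0.8}, {"dx": 0, "dy": 0, "dz": -4, "rx": 0, "ry": 0, "rz": 0, "gripper": 0.8}, {"dx": 0, "dy": 0, "dz": -8, "rx": 0, "ry": 0, "rz": 0, "gripper": 0.8}, {"dx": 0, "dy": 0, "dz": -12, "rx": 0, "ry": 0, "rz": 0, "gripper": 0.8}, {"dx": 0, "dy": 0, "dz": -15, "rx": 0, "ry": 0, "rz": 0, "gripper": 0.8}, {"dx": 0, "dy": 0, "dz": -16, "rx": 0, "ry": 0, "rz": 0, "gripper": 0.8}, {"dx": 0, "dy": 0, "dz": -16, "rx": 0, "ry": 0, "rz": 0, "gripper": 0.8}]' --force 40

```text
t: 4.87
eef_pos: [0.4332, 0.2394, 0.1036]
ee_rot: [3.141, 0.0, -0.313]
force: [4.1, -0.1, -9.0]
width: 0.0269
gripper_force: 40.0
```

```bash
python3 -c "
from h import *
rel(.4334-.08*.3022,.24-.08*.9532,.1035,-.312); s=arm.get_state();print(s['gripper_force'])"
```

```text
t 4.87 pos [0.4332 0.2394 0.1036] rot [ 3.1412e+00  1.0000e-04 -3.1310e-01] w 0.0269 F [ 4.1 -0.1 -9. ]
d mm [ 0.5 79.4  0.2] r [ 0.     0.    -0.001]
39.99811021029018
```

>>> jog_arm --targets '[{"dx": 0, "dy": 2, "dz": 0, "rx": 0, "ry": 0, "rz": 0, "gripper": 0.8}, {"dx": 0, "dy": 8, "dz": 0, "rx": 0, "ry": 0, "rz": 0, "gripper": 0.8}, {"dx": 0, "dy": 18, "dz": 0, "rx": 0, "ry": 0, "rz": 0, "gripper": 0.8}, {"dx": 0, "dy": 30, "dz": 0, "rx": 0, "ry": 0, "rz": 0, "gripper": 0.8}, {"dx": 0, "dy": 42, "dz": 0, "rx": 0, "ry": 0, "rz": 0, "gripper": 0.8}, {"dx": 0, "dy": 54, "dz": 0, "rx": 0, "ry": 0, "rz": 0, "gripper": 0.8}, {"dx": 0, "dy": 66, "dz": 0, "rx": 0, "ry": 0, "rz": 0, "gripper": 0.8}, {"dx": 0, "dy": 74, "dz": 0, "rx": 0, "ry": 0, "rz": 0, "gripper": 0.8}]'

```text
t: 5.53
eef_pos: [0.4105, 0.1682, 0.1038]
ee_rot: [-3.141, -0.001, -0.313]
force: [6.3, 0.6, -9.7]
width: 0.0268
gripper_force: 40.0
```

>>> jog_arm --targets '[{"dx": 0, "dy": 4, "dz": 0, "rx": 0, "ry": 0, "rz": 0, "gripper": 0.8}, {"dx": 0, "dy": 5, "dz": 0, "rx": 0, "ry": 0, "rz": 0, "gripper": 0.8}, {"dx": 0, "dy": 5, "dz": 0, "rx": 0, "ry": 0, "rz": 0, "gripper": 0.8}, {"dx": 0, "dy": 5, "dz": 0, "rx": 0, "ry": 0, "rz": 0, "gripper": 0.8}, {"dx": 0, "dy": 5, "dz": 0, "rx": 0, "ry": 0, "rz": 0, "gripper": 0.8}, {"dx": 0, "dy": 5, "dz": 0, "rx": 0, "ry": 0, "rz": 0, "gripper": 0.8}, {"dx": 0, "dy": 5, "dz": 0, "rx": 0, "ry": 0, "rz": 0, "gripper": 0.8}, {"dx": 0, "dy": 5, "dz": 0, "rx": 0, "ry": 0, "rz": 0, "gripper": 0.8}]'

```text
t: 6.2
eef_pos: [0.4089, 0.1636, 0.1036]
ee_rot: [3.141, -0.0, -0.313]
force: [7.5, -3.3, -9.8]
width: 0.0271
gripper_force: 40.0
```

```bash
python3 -c "
from h import *
rel(.4334-.0785*.3022,.24-.0785*.9532,.1035,-.312)
w=cloud(grab('top')); w2=cloud(grab('side'))
for w in(w,w2):
    X,Y,Z=w[...,0],w[...,1],w[...,2]
    m=(abs(Z-.101)<.008)&(X>.48)&(X<.575)&(Y>.03)&(Y<.28)
    P=w[m];q=(P[:,:2]-[.4943,.2205])@np.array([[.953,.302],[-.302,.953]]);
    k=(abs(q[:,0]-50)<1) if 0 else abs(q[:,0]-.05)<.02
    print(k.sum(),np.percentile(q[k][:,1],[1,50,99]).round(4))
"
```

```text
t 6.2 pos [0.4089 0.1636 0.1036] rot [ 3.1409e+00 -4.0000e-04 -3.1280e-01] w 0.0271 F [ 7.5 -3.3 -9.8]
d mm [ 0.2 -1.8  0.1] r [ 0.001 -0.    -0.001]
192 [-0.142  -0.0897 -0.0253]
140 [-0.13   -0.0456 -0.0196]
```

>>> jog_arm --targets '[{"dx": 0, "dy": -0.5, "dz": 2, "rx": 0, "ry": 0, "rz": 0, "gripper": 0.8}, {"dx": 0, "dy": -0.5, "dz": 5, "rx": 0, "ry": 0, "rz": 0, "gripper": 0.8}, {"dx": 0, "dy": -0.5, "dz": 8, "rx": 0, "ry": 0, "rz": 0, "gripper": 0.8}, {"dx": 0, "dy": -0.5, "dz": 11, "rx": 0, "ry": 0, "rz": 0, "gripper": 0.8}, {"dx": 0, "dy": -0.5, "dz": 13, "rx": 0, "ry": 0, "rz": 0, "gripper": 0.8}, {"dx": 0, "dy": -0.5, "dz": 15, "rx": 0, "ry": 0, "rz": 0, "gripper": 0.8}, {"dx": 0, "dy": -0.5, "dz": 16, "rx": 0, "ry": 0, "rz": 0, "gripper": 0.8}, {"dx": 0, "dy": -0.5, "dz": 16, "rx": 0, "ry": 0, "rz": 0, "gripper": 0.8}]' --force 20

```text
t: 6.97
eef_pos: [0.4091, 0.1641, 0.0877]
ee_rot: [3.141, -0.0, -0.313]
force: [5.6, -3.3, -6.2]
width: 0.0268
gripper_force: 20.0
```

>>> jog_arm --targets '[{"dx": 0, "dy": 0, "dz": 0, "rx": 0, "ry": 0, "rz": 0, "gripper": 0.5}, {"dx": 0, "dy": 0, "dz": 0, "rx": 0, "ry": 0, "rz": 0, "gripper": 0.3}, {"dx": 0, "dy": 0, "dz": 0, "rx": 0, "ry": 0, "rz": 0, "gripper": 0.3}, {"dx": 0, "dy": 0, "dz": 0, "rx": 0, "ry": 0, "rz": 0, "gripper": 0.3}, {"dx": 0, "dy": 0, "dz": 0, "rx": 0, "ry": 0, "rz": 0, "gripper": 0.3}, {"dx": 0, "dy": 0, "dz": 0, "rx": 0, "ry": 0, "rz": 0, "gripper": 0.3}, {"dx": 0, "dy": 0, "dz": 0, "rx": 0, "ry": 0, "rz": 0, "gripper": 0.3}, {"dx": 0, "dy": 0, "dz": 0, "rx": 0, "ry": 0, "rz": 0, "gripper": 0.3}]'

```text
t: 7.63
eef_pos: [0.4092, 0.1652, 0.0876]
ee_rot: [3.142, 0.0, -0.313]
force: [0.4, -0.3, -0.1]
width: 0.0611
gripper_force: 0.0
```

>>> jog_arm --targets '[{"dx": 0, "dy": 0, "dz": -10, "rx": 0, "ry": 0, "rz": 0, "gripper": 0.3}, {"dx": 0, "dy": 0, "dz": -30, "rx": 0, "ry": 0, "rz": 0, "gripper": 0.3}, {"dx": 0, "dy": 0, "dz": -60, "rx": 0, "ry": 0, "rz": 0, "gripper": 0.3}, {"dx": 0, "dy": 0, "dz": -90, "rx": 0, "ry": 0, "rz": 0, "gripper": 0.3}, {"dx": 0, "dy": 0, "dz": -120, "rx": 0, "ry": 0, "rz": 0, "gripper": 0.3}, {"dx": 0, "dy": 30, "dz": -130, "rx": 0, "ry": 0, "rz": 0.1, "gripper": 0.3}, {"dx": 0, "dy": 60, "dz": -130, "rx": 0, "ry": 0, "rz": 0.2, "gripper": 0.3}, {"dx": 0, "dy": 90, "dz": -130, "rx": 0, "ry": 0, "rz": 0.3, "gripper": 0.1}]'

```text
t: 8.3
eef_pos: [0.3813, 0.0791, 0.2183]
ee_rot: [-3.14, -0.0, -0.617]
force: [0.2, 0.0, -0.1]
width: 0.0643
gripper_force: 0.0
```

```bash
python3 -c "
from h import *
rel(.5,-.15,.2,-1.57)
d=grab('side');t=grab('top')
cv2.imwrite('pics/m.png',np.hstack([cv2.resize(d['frame'][130:270,190:340],(400,373),interpolation=2),cv2.resize(t['frame'][155:275,195:325],(400,373),interpolation=2)])[:,:,::-1])
for d in(d,t):
  w=cloud(d);X,Y,Z=w[...,0],w[...,1],w[...,2]
  def sh(nm,m):
        P=w[m]; r=cv2.minAreaRect((P[:,:2]*1000).astype(np.float32)); print(nm,len(P),P.mean(0).round(4),[np.round(i,1) for i in r],'z',np.percentile(P[:,2],[2,98]).round(3))
  sh('rest',(Z>.09)&(Z<.113)&(abs(X-.519)<.033)&(abs(Y-.128)<.075))
  sh('rear',(Z>.09)&(Z<.112)&(X>.425)&(X<.487)&(abs(Y-.148)<.1))
  sh('knob',(Z>.07)&(Z<.125)&(np.hypot(X-.409,Y-.164)<.022))
"
```

```text
t 8.3 pos [0.3813 0.0791 0.2183] rot [-3.1398e+00 -4.0000e-04 -6.1660e-01] w 0.0643 F [ 0.2  0.  -0.1]
d mm [229.3 118.3  18.2] r [-0.002  0.001  0.953]
rest 338 [0.5194 0.1328 0.1031] [array([517.9, 129. ]), array([123.3,  37.6]), np.float64(71.9)] z [0.095 0.112]
rear 212 [0.4553 0.1533 0.0995] [array([474.9, 144.4]), array([172.2,  56.4]), np.float64(74.3)] z [0.091 0.104]
knob 121 [0.4055 0.1699 0.0889] [array([407.5, 166.9]), array([25.8, 28.2]), np.float64(87.0)] z [0.071 0.101]
rest 271 [0.5183 0.125  0.1028] [array([518. , 125.1]), array([119. ,  34.6]), np.float64(70.7)] z [0.094 0.112]
rear 67 [0.4681 0.1843 0.1005] [array([468.1, 184.3]), array([85.8, 10.1]), np.float64(72.1)] z [0.092 0.107]
knob 31 [0.4043 0.1625 0.0972] [array([404.9, 162.8]), array([26.3, 17.5]), np.float64(52.2)] z [0.082 0.107]
```

View pics/m.png

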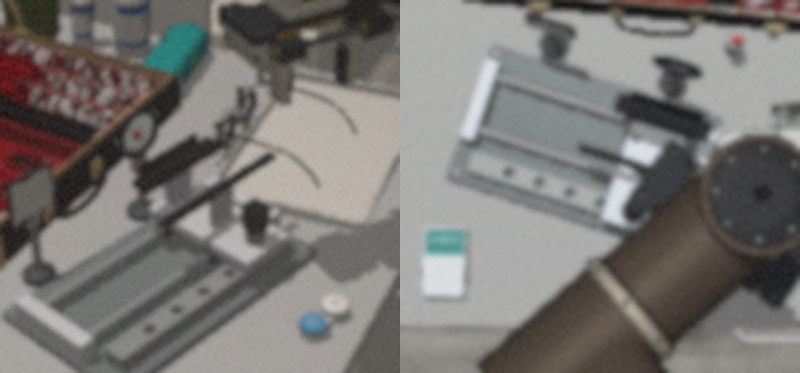

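The carriage now stands in front of the round magnifier, with the knob down. Four free holes are visible in the strip. Now I'll localize the trial frame.

```bash
python3 -c "
from h import *
for n in('top','side'):
  d=dict(np.load(n+'.npz'));w=cloud(d);X,Y,Z=w[...,0],w[...,1],w[...,2]
  f=d['frame'].max(-1)
  m=(f<110)&(Z>.022)&(Z<.085)&(X>.4)&(X<.62)&(Y>-.2)&(Y<.02)
  P=w[m];v,u=np.where(m)
  b=P[:,0]>.54; Q=P[b]
  print(n,len(P),len(Q),u.min(),u.max(),v.min(),v.max())
  r=cv2.minAreaRect((Q[:,:2]*1000).astype(np.float32));print(r,Q.mean(0),np.percentile(Q,[2,98],axis=0))
  l=cv2.fitLine(Q[:,:2].astype(np.float32),cv2.DIST_HUBER,0,.01,.01).ravel();print(l, np.arctan2(l[1],l[0]))
  print(P[~b].round(3)[::6].tolist())
t=dict(np.load('top.npz'));s=dict(np.load('side.npz'))
cv2.imwrite('pics/f.png',np.hstack([cv2.resize(t['frame'][170:260,290:390],(400,360),interpolation=2),cv2.resize(s['frame'][140:230,260:360],(400,360),interpolation=2)])[:,:,::-1])
"
```

```text
top 69 15 317 348 188 191
((541.5602416992188, -82.95121002197266), (2.323240280151367, 106.51819610595703), 0.13308167457580566) [ 0.54142069 -0.08627375  0.04899841] [[ 0.54034638 -0.13503318  0.03455021]
 [ 0.54262345 -0.03051231  0.06046191]]
[ 0.00223394 -0.9999975   0.5414439  -0.0809892 ] -1.5685624
[[0.537, -0.015, 0.057], [0.537, -0.052, 0.062], [0.535, -0.08, 0.078], [0.54, -0.116, 0.045], [0.533, -0.03, 0.06], [0.533, -0.052, 0.065], [0.533, -0.082, 0.065], [0.534, -0.106, 0.057], [0.534, -0.128, 0.06]]
side 119 16 270 299 158 187
((542.7294921875, -79.61384582519531), (104.76375579833984, 4.079691410064697), 89.67459106445312) [ 0.54266292 -0.08645838  0.0301588 ] [[ 0.5407571  -0.13181841  0.02250322]
 [ 0.54473623 -0.02786473  0.03834053]]
[ 0.00604788 -0.9999817   0.5424992  -0.07888558] -1.5647484
[[0.533, -0.14, 0.062], [0.522, -0.142, 0.056], [0.492, -0.149, 0.047], [0.534, -0.075, 0.07], [0.536, -0.079, 0.064], [0.533, -0.081, 0.059], [0.537, -0.1, 0.044], [0.538, -0.126, 0.025], [0.532, -0.087, 0.037], [0.538, -0.043, 0.052], [0.54, -0.041, 0.049], [0.536, -0.032, 0.051], [0.538, -0.067, 0.027], [0.537, -0.066, 0.023], [0.515, -0.01, 0.058], [0.511, -0.018, 0.051], [0.501, -0.018, 0.05], [0.535, -0.007, 0.024]]
```

View pics/f.png

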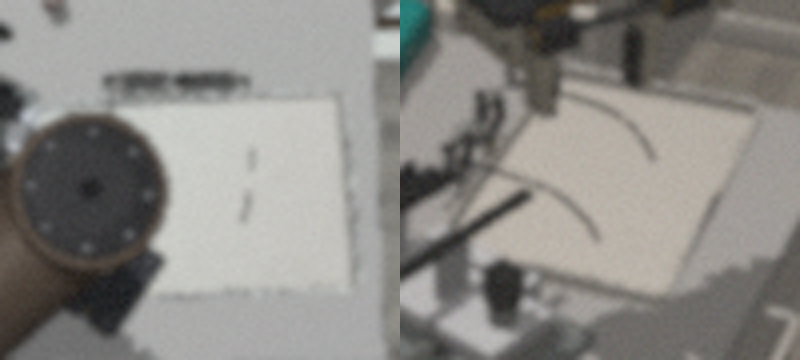

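```bash
python3 -c "
from h import *
for n in('top','side'):
  d=dict(np.load(n+'.npz'));w=cloud(d);X,Y,Z=w[...,0],w[...,1],w[...,2]
  f=d['frame'].max(-1)
  m=(f<125)&(Z>.03)&(Z<.085)&(X>.523)&(X<.56)&(Y>-.17)&(Y<.01)
  P=w[m]
  l=cv2.fitLine(P[:,:2].astype(np.float32),cv2.DIST_HUBER,0,.01,.01).ravel();print(n,len(P),l,l[0]/l[1])
  print(np.percentile(P,[1,50,99],axis=0).round(3).tolist())
  # tray
  m=(f>150)&(abs(Z-.004)<.02)&(X>.3)&(X<.6)&(Y>-.35)&(Y<.05)
  m=cv2.morphologyEx((m).astype(np.uint8),cv2.MORPH_OPEN,np.ones((5,5)))>0
rel(.51,-.08,.16,-1.57)
"
```

```text
top 93 [ 0.01983675 -0.99980325  0.5377478  -0.08023543] -0.019840654
[[0.532, -0.142, 0.032], [0.537, -0.079, 0.057], [0.544, -0.015, 0.076]]
side 100 [ 0.01099167 -0.99993956  0.535304   -0.07910889] -0.01099233
[[0.525, -0.148, 0.031], [0.535, -0.079, 0.051], [0.544, -0.011, 0.078]]
t 8.4 pos [0.3796 0.0768 0.2176] rot [-3.1414e+00  6.0000e-04 -6.1860e-01] w 0.0712 F [-0.2  0.4 -0.2]
d mm [197.2  52.1  57.5] r [0.    0.001 0.951]
```

>>> jog_arm --targets '[{"dx": 28, "dy": 5, "dz": 0, "rx": 0, "ry": 0, "rz": 0.12, "gripper": 0.32}, {"dx": 56, "dy": 9, "dz": 0, "rx": 0, "ry": 0, "rz": 0.24, "gripper": 0.32}, {"dx": 84, "dy": 14, "dz": 5, "rx": 0, "ry": 0, "rz": 0.36, "gripper": 0.32}, {"dx": 112, "dy": 18, "dz": 15, "rx": 0, "ry": 0, "rz": 0.48, "gripper": 0.32}, {"dx": 140, "dy": 23, "dz": 25, "rx": 0, "ry": 0, "rz": 0.6, "gripper": 0.32}, {"dx": 168, "dy": 27, "dz": 40, "rx": 0, "ry": 0, "rz": 0.72, "gripper": 0.32}, {"dx": 196, "dy": 32, "dz": 55, "rx": 0, "ry": 0, "rz": 0.84, "gripper": 0.32}, {"dx": 218, "dy": 36, "dz": 70, "rx": 0, "ry": 0, "rz": 0.937, "gripper": 0.32}]'

```text
t: 9.07
eef_pos: [0.5407, -0.0767, 0.1465]
ee_rot: [-3.142, -0.0, -1.556]
force: [1.3, 0.5, 0.6]
width: 0.0598
gripper_force: 0.0
```

>>> jog_arm --targets '[{"dx": 0, "dy": 0, "dz": 0, "rx": 0, "ry": 0, "rz": 0, "gripper": 0.32}, {"dx": 0, "dy": 0, "dz": 0, "rx": 0, "ry": 0, "rz": 0, "gripper": 0.32}, {"dx": 0, "dy": 0, "dz": 0, "rx": 0, "ry": 0, "rz": 0, "gripper": 0.32}, {"dx": 0, "dy": 0, "dz": 0, "rx": 0, "ry": 0, "rz": 0, "gripper": 0.32}, {"dx": 0, "dy": 0, "dz": 0, "rx": 0, "ry": 0, "rz": 0, "gripper": 0.32}, {"dx": 0, "dy": 0, "dz": 0, "rx": 0, "ry": 0, "rz": 0, "gripper": 0.32}, {"dx": 0, "dy": 0, "dz": 0, "rx": 0, "ry": 0, "rz": 0, "gripper": 0.32}, {"dx": 0, "dy": 0, "dz": 0, "rx": 0, "ry": 0, "rz": 0, "gripper": 0.32}]'

```text
t: 9.73
eef_pos: [0.5392, -0.0749, 0.1481]
ee_rot: [-3.141, 0.0, -1.549]
force: [-0.4, -0.2, 0.0]
width: 0.06
gripper_force: 0.0
```

```bash
python3 -c "
from h import *
rel(.537,-.079,.051,-1.556)
d=grab('side')
cv2.imwrite('pics/g.png',cv2.resize(d['frame'][100:240,230:400],(680,560),interpolation=2)[:,:,::-1])
"
```

```text
t 9.73 pos [ 0.5392 -0.0749  0.1481] rot [-3.1406e+00  2.0000e-04 -1.5490e+00] w 0.06 F [-0.4 -0.2  0. ]
d mm [ 4.1  2.3 97.1] r [-0.001  0.     0.007]
```

View pics/g.png

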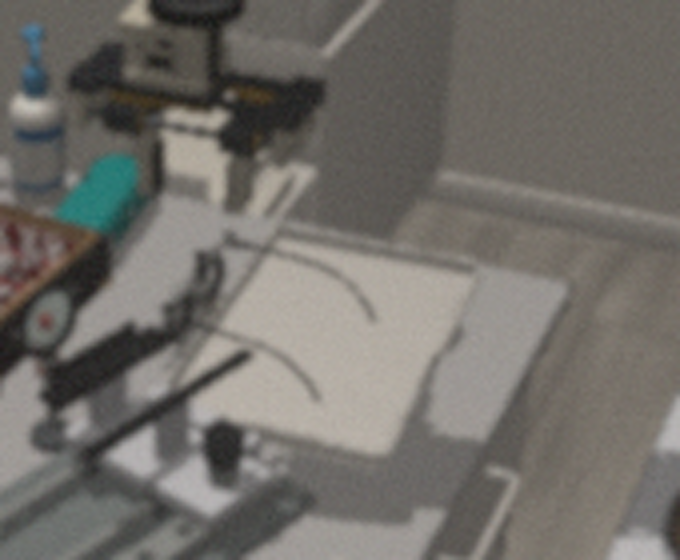

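The frame stands upright at (195,285), between the planned finger lines at (155,190) and (240,190). I'll descend and close.

>>> jog_arm --targets '[{"dx": 3, "dy": 2, "dz": 15, "rx": 0, "ry": 0, "rz": 0, "gripper": 0.32}, {"dx": 4, "dy": 2, "dz": 30, "rx": 0, "ry": 0, "rz": 0, "gripper": 0.32}, {"dx": 4, "dy": 2, "dz": 45, "rx": 0, "ry": 0, "rz": 0, "gripper": 0.32}, {"dx": 4, "dy": 2, "dz": 60, "rx": 0, "ry": 0, "rz": 0, "gripper": 0.32}, {"dx": 4, "dy": 2, "dz": 75, "rx": 0, "ry": 0, "rz": 0, "gripper": 0.32}, {"dx": 4, "dy": 2, "dz": 88, "rx": 0, "ry": 0, "rz": 0, "gripper": 0.32}, {"dx": 4, "dy": 2, "dz": 97, "rx": 0, "ry": 0, "rz": 0, "gripper": 0.32}, {"dx": 4, "dy": 2, "dz": 97, "rx": 0, "ry": 0, "rz": 0, "gripper": 0.32}]'

```text
t: 10.45
eef_pos: [0.5361, -0.0794, 0.0488]
ee_rot: [3.139, -0.0, -1.55]
force: [0.2, 0.2, -0.6]
width: 0.0599
gripper_force: 0.0
```

>>> jog_arm --targets '[{"dx": 0, "dy": 0, "dz": 0, "rx": 0, "ry": 0, "rz": 0, "gripper": 0.45}, {"dx": 0, "dy": 0, "dz": 0, "rx": 0, "ry": 0, "rz": 0, "gripper": 0.55}, {"dx": 0, "dy": 0, "dz": 0, "rx": 0, "ry": 0, "rz": 0, "gripper": 0.65}, {"dx": 0, "dy": 0, "dz": 0, "rx": 0, "ry": 0, "rz": 0, "gripper": 0.7}, {"dx": 0, "dy": 0, "dz": 0, "rx": 0, "ry": 0, "rz": 0, "gripper": 0.74}, {"dx": 0, "dy": 0, "dz": 0, "rx": 0, "ry": 0, "rz": 0, "gripper": 0.78}, {"dx": 0, "dy": 0, "dz": 0, "rx": 0, "ry": 0, "rz": 0, "gripper": 0.82}, {"dx": 0, "dy": 0, "dz": 0, "rx": 0, "ry": 0, "rz": 0, "gripper": 0.86}]' --force 3

```text
t: 11.12
eef_pos: [0.5377, -0.0793, 0.0509]
ee_rot: [-3.141, 0.0, -1.55]
force: [1.4, -0.4, 0.7]
width: 0.0146
gripper_force: 0.4
```

>>> jog_arm --targets '[{"dx": 0, "dy": 0, "dz": 0, "rx": 0, "ry": 0, "rz": 0, "gripper": 0.9}, {"dx": 0, "dy": 0, "dz": 0, "rx": 0, "ry": 0, "rz": 0, "gripper": 0.9}, {"dx": 0, "dy": 0, "dz": 0, "rx": 0, "ry": 0, "rz": 0, "gripper": 0.9}, {"dx": 0, "dy": 0, "dz": 0, "rx": 0, "ry": 0, "rz": 0, "gripper": 0.9}, {"dx": 0, "dy": 0, "dz": 0, "rx": 0, "ry": 0, "rz": 0, "gripper": 0.9}, {"dx": 0, "dy": 0, "dz": 0, "rx": 0, "ry": 0, "rz": 0, "gripper": 0.9}, {"dx": 0, "dy": 0, "dz": 0, "rx": 0, "ry": 0, "rz": 0, "gripper": 0.9}, {"dx": 0, "dy": 0, "dz": 0, "rx": 0, "ry": 0, "rz": 0, "gripper": 0.9}]' --force 5

```text
t: 11.78
eef_pos: [0.5376, -0.0793, 0.0508]
ee_rot: [-3.141, 0.0, -1.55]
force: [1.3, 0.4, 5.8]
width: 0.0137
gripper_force: 5.0
```

>>> jog_arm --targets '[{"dx": 0, "dy": 0, "dz": 0, "rx": 0, "ry": 0, "rz": 0, "gripper": 0.95}, {"dx": 0, "dy": 0, "dz": 0, "rx": 0, "ry": 0, "rz": 0, "gripper": 0.95}, {"dx": 0, "dy": 0, "dz": -5, "rx": 0, "ry": 0, "rz": 0, "gripper": 0.95}, {"dx": 0, "dy": 0, "dz": -15, "rx": 0, "ry": 0, "rz": 0, "gripper": 0.95}, {"dx": 0, "dy": 0, "dz": -30, "rx": 0, "ry": 0, "rz": 0, "gripper": 0.95}, {"dx": 0, "dy": 0, "dz": -50, "rx": 0, "ry": 0, "rz": 0, "gripper": 0.95}, {"dx": 0, "dy": 0, "dz": -70, "rx": 0, "ry": 0, "rz": 0, "gripper": 0.95}, {"dx": 0, "dy": 0, "dz": -90, "rx": 0, "ry": 0, "rz": 0, "gripper": 0.95}]' --force 20

```text
t: 12.45
eef_pos: [0.5363, -0.0795, 0.1417]
ee_rot: [3.14, -0.0, -1.55]
force: [-0.0, 0.2, -0.4]
width: 0.014
gripper_force: 20.0
```

>>> jog_arm --targets '[{"dx": 0, "dy": 0, "dz": -20, "rx": 0, "ry": 0, "rz": 0, "gripper": 0.95}, {"dx": 0, "dy": 0, "dz": -40, "rx": 0, "ry": 0, "rz": 0, "gripper": 0.95}, {"dx": 0, "dy": 0, "dz": -60, "rx": 0, "ry": 0, "rz": 0, "gripper": 0.95}, {"dx": 0, "dy": 0, "dz": -75, "rx": 0, "ry": 0, "rz": 0, "gripper": 0.95}, {"dx": 0, "dy": 0, "dz": -83, "rx": 0, "ry": 0, "rz": 0, "gripper": 0.95}, {"dx": 0, "dy": 0, "dz": -86, "rx": 0, "ry": 0, "rz": 0, "gripper": 0.95}, {"dx": 0, "dy": 0, "dz": -86, "rx": 0, "ry": 0, "rz": 0, "gripper": 0.95}, {"dx": 0, "dy": 0, "dz": -86, "rx": 0, "ry": 0, "rz": 0, "gripper": 0.95}]'

```text
t: 13.12
eef_pos: [0.5366, -0.0794, 0.2257]
ee_rot: [3.14, 0.0, -1.55]
force: [-0.2, 0.7, -0.9]
width: 0.0138
gripper_force: 20.0
```

```bash
python3 -c "
from h import *
rel(.518,.128,.225,-1.884)
for n in('top','side'):
  d=grab(n);w=cloud(d);X,Y,Z=w[...,0],w[...,1],w[...,2]
  m=(Z>.155)&(Z<.26)&(Y>-.17)&(Y<.01)&(X>.36)&(X<.63)
  P=w[m];e=m&(X<.5)&(Z<.24);print(n,len(P)); 
  for s in(-1,1):
    Q=w[e&((Y+.079)*s>.03)&(abs(Y+.079)<.08)]
    if len(Q):i=np.argsort(Q[:,0]);print(Q[i][::max(1,len(Q)//10)].round(3).tolist())
"
```

```text
t 13.12 pos [ 0.5366 -0.0794  0.2257] rot [ 3.1401e+00  1.0000e-04 -1.5500e+00] w 0.0138 F [-0.2  0.7 -0.9]
d mm [-207.7   14.2    0.7] r [ 0.002 -0.     0.334]
top 47
[[0.399, -0.151, 0.188], [0.406, -0.151, 0.189], [0.411, -0.151, 0.207], [0.419, -0.153, 0.199], [0.428, -0.152, 0.216], [0.434, -0.152, 0.22], [0.44, -0.151, 0.226], [0.447, -0.152, 0.222], [0.454, -0.152, 0.223], [0.461, -0.152, 0.223], [0.468, -0.152, 0.225], [0.474, -0.152, 0.226], [0.481, -0.151, 0.228]]
[[0.47, -0.019, 0.225], [0.474, -0.02, 0.224], [0.476, -0.019, 0.23], [0.48, -0.019, 0.226]]
side 466
[[0.4, -0.15, 0.181], [0.404, -0.147, 0.192], [0.409, -0.152, 0.196], [0.414, -0.146, 0.202], [0.42, -0.143, 0.212], [0.426, -0.149, 0.215], [0.436, -0.148, 0.217], [0.443, -0.149, 0.222], [0.451, -0.144, 0.223], [0.46, -0.15, 0.222], [0.471, -0.15, 0.223], [0.476, -0.146, 0.227]]
[[0.397, -0.016, 0.189], [0.404, -0.017, 0.197], [0.409, -0.018, 0.202], [0.416, -0.022, 0.202], [0.423, -0.013, 0.215], [0.435, -0.019, 0.216], [0.444, -0.017, 0.219], [0.458, -0.021, 0.22], [0.469, -0.023, 0.221], [0.477, -0.02, 0.224], [0.486, -0.018, 0.226], [0.496, -0.017, 0.224]]
```

>>> jog_arm --targets '[{"dx": -10, "dy": 1, "dz": 0, "rx": 0, "ry": 0, "rz": 0.02, "gripper": 0.95}, {"dx": -30, "dy": 2, "dz": 0, "rx": 0, "ry": 0, "rz": 0.06, "gripper": 0.95}, {"dx": -55, "dy": 4, "dz": 0, "rx": 0, "ry": 0, "rz": 0.1, "gripper": 0.95}, {"dx": -80, "dy": 5, "dz": 0, "rx": 0, "ry": 0, "rz": 0.14, "gripper": 0.95}, {"dx": -105, "dy": 7, "dz": 0, "rx": 0, "ry": 0, "rz": 0.18, "gripper": 0.95}, {"dx": -130, "dy": 8, "dz": 0, "rx": 0, "ry": 0, "rz": 0.22, "gripper": 0.95}, {"dx": -155, "dy": 10, "dz": 0, "rx": 0, "ry": 0, "rz": 0.26, "gripper": 0.95}, {"dx": -175, "dy": 11, "dz": 0, "rx": 0, "ry": 0, "rz": 0.29, "gripper": 0.95}]'

```text
t: 13.88
eef_pos: [0.5219, 0.0968, 0.2256]
ee_rot: [3.14, -0.001, -1.842]
force: [0.2, -0.1, -0.4]
width: 0.0139
gripper_force: 20.0
```

>>> jog_arm --targets '[{"dx": -16, "dy": -3, "dz": 0, "rx": 0, "ry": 0, "rz": 0.02, "gripper": 0.95}, {"dx": -26, "dy": -5, "dz": 0, "rx": 0, "ry": 0, "rz": 0.035, "gripper": 0.95}, {"dx": -33, "dy": -7, "dz": 0, "rx": 0, "ry": 0, "rz": 0.044, "gripper": 0.95}, {"dx": -35, "dy": -8, "dz": 0, "rx": 0, "ry": 0, "rz": 0.044, "gripper": 0.95}, {"dx": -35, "dy": -8, "dz": 0, "rx": 0, "ry": 0, "rz": 0.044, "gripper": 0.95}, {"dx": -35, "dy": -8, "dz": 0, "rx": 0, "ry": 0, "rz": 0.044, "gripper": 0.95}, {"dx": -35, "dy": -8, "dz": 0, "rx": 0, "ry": 0, "rz": 0.044, "gripper": 0.95}, {"dx": -35, "dy": -8, "dz": 0, "rx": 0, "ry": 0, "rz": 0.044, "gripper": 0.95}]'

```text
t: 14.55
eef_pos: [0.5394, 0.1264, 0.2266]
ee_rot: [3.142, 0.0, -1.884]
force: [0.4, -0.6, 0.1]
width: 0.0143
gripper_force: 20.0
```

```bash
python3 -c "
from h import *
rel(.519,.132,.16,-1.884)
c,s_=np.cos(.313),np.sin(.313)
for n in('top','side'):
  d=grab(n);w=cloud(d)
  P=w.reshape(-1,3)-[.518,.128,0]; q=np.c_[P[:,:2]@np.array([[c,s_],[-s_,c]]),P[:,2]]
  def st(nm,m): print(n,nm,m.sum(),np.percentile(q[m],[3,50,97],axis=0).round(4).tolist() if m.sum() else '')
  z=q[:,2]
  a=(z>.18)&(z<.235)&(q[:,0]<-.05)&(q[:,0]>-.16)
  st('arm-',a&(abs(q[:,1]+.065)<.025)); st('arm+',a&(abs(q[:,1]-.065)<.025))
  st('rest',(z>.095)&(z<.115)&(abs(q[:,0])<.025)&(abs(q[:,1])<.08))
  st('restends',(z>.095)&(z<.106)&(abs(q[:,0])<.02)&(abs(abs(q[:,1])-.055)<.012))
  st('bar',(z>.17)&(z<.2)&(abs(q[:,0])<.03)&(abs(q[:,1])<.06)&(abs(q[:,1])>.02))
d=dict(np.load('side.npz'));cv2.imwrite('pics/p.png',cv2.resize(d['frame'][90:260,180:350],(600,600),interpolation=2)[:,:,::-1])
"
```

```text
t 14.55 pos [0.5394 0.1264 0.2266] rot [ 3.1415  0.     -1.8843] w 0.0143 F [ 0.4 -0.6  0.1]
d mm [ 0.9 21.1 66.6] r [ 0.  0. -0.]
top arm- 13 [[-0.1148, -0.066, 0.1859], [-0.096, -0.0651, 0.2106], [-0.0585, -0.0636, 0.2257]]
top arm+ 1 [[-0.0829, 0.0671, 0.2168], [-0.0829, 0.0671, 0.2168], [-0.0829, 0.0671, 0.2168]]
top rest 116 [[-0.0148, -0.0593, 0.0958], [-0.0027, -0.0138, 0.1012], [0.0112, 0.0223, 0.1122]]
top restends 29 [[-0.0103, -0.0611, 0.0962], [-0.0006, -0.053, 0.1002], [0.0097, -0.0444, 0.1035]]
top bar 5 [[0.0185, -0.0548, 0.1908], [0.0195, -0.0449, 0.1933], [0.022, -0.0407, 0.1988]]
side arm- 39 [[-0.1166, -0.0643, 0.1882], [-0.0913, -0.0618, 0.2155], [-0.0558, -0.058, 0.2269]]
side arm+ 41 [[-0.116, 0.0666, 0.1859], [-0.0938, 0.0695, 0.2102], [-0.0562, 0.0727, 0.2267]]
side rest 312 [[-0.0178, -0.054, 0.0965], [0.0017, 0.0081, 0.1026], [0.0155, 0.0594, 0.1125]]
side restends 73 [[-0.0138, -0.0577, 0.0961], [-0.0019, 0.0469, 0.1009], [0.0105, 0.0616, 0.1048]]
side bar 65 [[0.0142, -0.0532, 0.1821], [0.0197, 0.0221, 0.1918], [0.024, 0.0564, 0.1996]]
```

View pics/p.png

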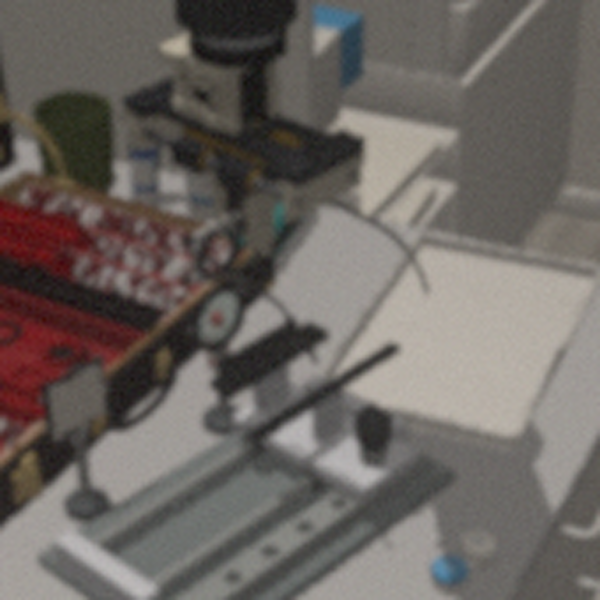

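The side view shows the frame hanging upright above the rest, about 21 mm too far towards the magnifier because I got the sign of dy wrong. I'll correct that and then lower it.

>>> jog_arm --targets '[{"dx": 0.5, "dy": 6, "dz": 0, "rx": 0, "ry": 0, "rz": 0, "gripper": 0.95}, {"dx": 1, "dy": 14, "dz": 0, "rx": 0, "ry": 0, "rz": 0, "gripper": 0.95}, {"dx": 1, "dy": 20, "dz": 5, "rx": 0, "ry": 0, "rz": 0, "gripper": 0.95}, {"dx": 1, "dy": 21, "dz": 15, "rx": 0, "ry": 0, "rz": 0, "gripper": 0.95}, {"dx": 1, "dy": 21, "dz": 28, "rx": 0, "ry": 0, "rz": 0, "gripper": 0.95}, {"dx": 1, "dy": 21, "dz": 40, "rx": 0, "ry": 0, "rz": 0, "gripper": 0.95}, {"dx": 1, "dy": 21, "dz": 48, "rx": 0, "ry": 0, "rz": 0, "gripper": 0.95}, {"dx": 1, "dy": 21, "dz": 52, "rx": 0, "ry": 0, "rz": 0, "gripper": 0.95}]'

```text
t: 15.32
eef_pos: [0.5184, 0.1322, 0.1728]
ee_rot: [3.14, -0.002, -1.884]
force: [-0.2, 0.3, -0.8]
width: 0.0141
gripper_force: 20.0
```

>>> jog_arm --targets '[{"dx": 0, "dy": 0, "dz": 3, "rx": 0, "ry": 0, "rz": 0, "gripper": 0.95}, {"dx": 0, "dy": 0, "dz": 6, "rx": 0, "ry": 0, "rz": 0, "gripper": 0.95}, {"dx": 0, "dy": 0, "dz": 6, "rx": 0, "ry": 0, "rz": 0, "gripper": 0.95}, {"dx": 0, "dy": 0, "dz": 6, "rx": 0, "ry": 0, "rz": 0, "gripper": 0.95}, {"dx": 0, "dy": 0, "dz": 6, "rx": 0, "ry": 0, "rz": 0, "gripper": 0.95}, {"dx": 0, "dy": 0, "dz": 6, "rx": 0, "ry": 0, "rz": 0, "gripper": 0.95}, {"dx": 0, "dy": 0, "dz": 6, "rx": 0, "ry": 0, "rz": 0, "gripper": 0.95}, {"dx": 0, "dy": 0, "dz": 6, "rx": 0, "ry": 0, "rz": 0, "gripper": 0.95}]'

```text
t: 15.98
eef_pos: [0.5194, 0.1326, 0.1688]
ee_rot: [-3.141, 0.0, -1.884]
force: [-0.4, 0.2, -0.1]
width: 0.0139
gripper_force: 20.0
```

```bash
python3 -c "
from h import *
rel(.519,.132,.148,-1.884)
c,s_=np.cos(.313),np.sin(.313)
for n in('top','side'):
  d=grab(n);w=cloud(d)
  P=w.reshape(-1,3)-[.518,.128,0]; q=np.c_[P[:,:2]@np.array([[c,s_],[-s_,c]]),P[:,2]]
  def st(nm,m): print(n,nm,m.sum(),np.percentile(q[m],[3,50,97],axis=0).round(4).tolist() if m.sum() else '')
  z=q[:,2]
  a=(z>.12)&(z<.175)&(q[:,0]<-.05)&(q[:,0]>-.16)
  st('arm-',a&(abs(q[:,1]+.065)<.025)); st('arm+',a&(abs(q[:,1]-.065)<.025))
  st('rest',(z>.095)&(z<.109)&(abs(q[:,0])<.03)&(abs(q[:,1])<.08))
  st('bar',(z>.12)&(z<.15)&(abs(q[:,0])<.03)&(abs(q[:,1])<.06)&(abs(q[:,1])>.02))
"
```

```text
t 15.98 pos [0.5194 0.1326 0.1688] rot [-3.1413e+00  4.0000e-04 -1.8838e+00] w 0.0139 F [-0.4  0.2 -0.1]
d mm [ 0.7  0.2 20.8] r [-0.  0.  0.]
top arm- 16 [[-0.133, -0.0667, 0.1357], [-0.1025, -0.0657, 0.1574], [-0.0534, -0.064, 0.1733]]
top arm+ 0 
top rest 19 [[-0.0112, -0.0613, 0.0964], [-0.0041, -0.0527, 0.1013], [0.0023, -0.0424, 0.1068]]
top bar 3 [[-0.0018, -0.0556, 0.1311], [-0.0014, -0.0451, 0.132], [-0.0008, -0.0419, 0.1352]]
side arm- 48 [[-0.136, -0.0659, 0.1263], [-0.1061, -0.0622, 0.1598], [-0.0545, -0.0593, 0.1713]]
side arm+ 50 [[-0.1347, 0.0663, 0.1293], [-0.1043, 0.0689, 0.1589], [-0.0553, 0.0717, 0.1704]]
side rest 261 [[-0.0159, -0.0549, 0.0958], [0.0008, 0.0107, 0.1019], [0.0143, 0.06, 0.108]]
side bar 63 [[-0.0063, -0.0438, 0.1235], [-0.0007, 0.032, 0.1333], [0.0056, 0.0578, 0.1457]]
```

Aligned. Lowering slowly.

>>> jog_arm --targets '[{"dx": 0, "dy": 0, "dz": 4, "rx": 0, "ry": 0, "rz": 0, "gripper": 0.95}, {"dx": 0, "dy": 0, "dz": 8, "rx": 0, "ry": 0, "rz": 0, "gripper": 0.95}, {"dx": 0, "dy": 0, "dz": 12, "rx": 0, "ry": 0, "rz": 0, "gripper": 0.95}, {"dx": 0, "dy": 0, "dz": 15, "rx": 0, "ry": 0, "rz": 0, "gripper": 0.95}, {"dx": 0, "dy": 0, "dz": 18, "rx": 0, "ry": 0, "rz": 0, "gripper": 0.95}, {"dx": 0, "dy": 0, "dz": 20, "rx": 0, "ry": 0, "rz": 0, "gripper": 0.95}, {"dx": 0, "dy": 0, "dz": 20, "rx": 0, "ry": 0, "rz": 0, "gripper": 0.95}, {"dx": 0, "dy": 0, "dz": 20, "rx": 0, "ry": 0, "rz": 0, "gripper": 0.95}]'

```text
t: 16.75
eef_pos: [0.5193, 0.1325, 0.1484]
ee_rot: [3.141, -0.0, -1.884]
force: [-0.3, -0.1, -1.6]
width: 0.014
gripper_force: 20.0
```

>>> jog_arm --targets '[{"dx": 0, "dy": 0, "dz": 0.5, "rx": 0, "ry": 0, "rz": 0, "gripper": 0.95}, {"dx": 0, "dy": 0, "dz": 1, "rx": 0, "ry": 0, "rz": 0, "gripper": 0.95}, {"dx": 0, "dy": 0, "dz": 1.5, "rx": 0, "ry": 0, "rz": 0, "gripper": 0.95}, {"dx": 0, "dy": 0, "dz": 1.5, "rx": 0, "ry": 0, "rz": 0, "gripper": 0.95}, {"dx": 0, "dy": 0, "dz": 1.5, "rx": 0, "ry": 0, "rz": 0, "gripper": 0.95}, {"dx": 0, "dy": 0, "dz": 1.5, "rx": 0, "ry": 0, "rz": 0, "gripper": 0.95}, {"dx": 0, "dy": 0, "dz": 1.5, "rx": 0, "ry": 0, "rz": 0, "gripper": 0.95}, {"dx": 0, "dy": 0, "dz": 1.5, "rx": 0, "ry": 0, "rz": 0, "gripper": 0.95}]'

```text
t: 17.42
eef_pos: [0.5194, 0.1326, 0.1474]
ee_rot: [-3.141, 0.0, -1.884]
force: [-1.7, 0.4, 4.9]
width: 0.0134
gripper_force: 20.0
```

Contact at the expected height. Opening slightly, because the magnifier is near, and then going up.

>>> jog_arm --targets '[{"dx": 0, "dy": 0, "dz": -0.5, "rx": 0, "ry": 0, "rz": 0, "gripper": 0.82}, {"dx": 0, "dy": 0, "dz": -0.5, "rx": 0, "ry": 0, "rz": 0, "gripper": 0.78}, {"dx": 0, "dy": 0, "dz": -0.5, "rx": 0, "ry": 0, "rz": 0, "gripper": 0.72}, {"dx": 0, "dy": 0, "dz": -0.5, "rx": 0, "ry": 0, "rz": 0, "gripper": 0.66}, {"dx": 0, "dy": 0, "dz": -0.5, "rx": 0, "ry": 0, "rz": 0, "gripper": 0.64}, {"dx": 0, "dy": 0, "dz": -0.5, "rx": 0, "ry": 0, "rz": 0, "gripper": 0.64}, {"dx": 0, "dy": 0, "dz": -0.5, "rx": 0, "ry": 0, "rz": 0, "gripper": 0.64}, {"dx": 0, "dy": 0, "dz": -0.5, "rx": 0, "ry": 0, "rz": 0, "gripper": 0.64}]'

```text
t: 18.08
eef_pos: [0.5193, 0.1325, 0.1475]
ee_rot: [3.142, -0.0, -1.884]
force: [-0.5, 0.9, -0.3]
width: 0.0315
gripper_force: 0.0
```

>>> jog_arm --targets '[{"dx": 0, "dy": 0, "dz": -3, "rx": 0, "ry": 0, "rz": 0, "gripper": 0.64}, {"dx": 0, "dy": 0, "dz": -9, "rx": 0, "ry": 0, "rz": 0, "gripper": 0.64}, {"dx": 0, "dy": 0, "dz": -18, "rx": 0, "ry": 0, "rz": 0, "gripper": 0.64}, {"dx": 0, "dy": 0, "dz": -30, "rx": 0, "ry": 0, "rz": 0, "gripper": 0.64}, {"dx": 0, "dy": 0, "dz": -45, "rx": 0, "ry": 0, "rz": 0, "gripper": 0.64}, {"dx": 0, "dy": 0, "dz": -65, "rx": 0, "ry": 0, "rz": 0, "gripper": 0.64}, {"dx": 0, "dy": 0, "dz": -85, "rx": 0, "ry": 0, "rz": 0, "gripper": 0.64}, {"dx": 0, "dy": 0, "dz": -110, "rx": 0, "ry": 0, "rz": 0, "gripper": 0.64}]'

```text
t: 18.75
eef_pos: [0.5188, 0.1323, 0.2588]
ee_rot: [3.141, -0.0, -1.884]
force: [0.3, 0.4, -0.9]
width: 0.0317
gripper_force: 0.0
```

>>> jog_arm --targets '[{"dx": 20, "dy": 0, "dz": 0, "rx": 0, "ry": 0, "rz": 0, "gripper": 0.64}, {"dx": 50, "dy": 0, "dz": 0, "rx": 0, "ry": 0, "rz": 0, "gripper": 0.64}, {"dx": 80, "dy": 0, "dz": 0, "rx": 0, "ry": 0, "rz": 0, "gripper": 0.64}, {"dx": 110, "dy": 0, "dz": 0, "rx": 0, "ry": 0, "rz": 0, "gripper": 0.64}, {"dx": 140, "dy": 0, "dz": 0, "rx": 0, "ry": 0, "rz": 0, "gripper": 0.64}, {"dx": 170, "dy": 0, "dz": 0, "rx": 0, "ry": 0, "rz": 0, "gripper": 0.64}, {"dx": 190, "dy": 0, "dz": 0, "rx": 0, "ry": 0, "rz": 0, "gripper": 0.64}, {"dx": 200, "dy": 0, "dz": 0, "rx": 0, "ry": 0, "rz": 0, "gripper": 0.64}]'

```text
t: 19.42
eef_pos: [0.4567, -0.0598, 0.2586]
ee_rot: [-3.14, 0.001, -1.885]
force: [-0.6, 1.0, 0.2]
width: 0.0316
gripper_force: 0.0
```

```bash
python3 -c "
from h import *
rel(.519,.132,.148,-1.884)
c,s_=np.cos(.313),np.sin(.313)
D={}
for n in('top','side'):
  d=D[n]=grab(n);w=cloud(d)
  P=w.reshape(-1,3)-[.518,.128,0]; q=np.c_[P[:,:2]@np.array([[c,s_],[-s_,c]]),P[:,2]]
  def st(nm,m): print(n,nm,m.sum(),np.percentile(q[m],[3,50,97],axis=0).round(4).tolist() if m.sum() else '')
  z=q[:,2]
  a=(z>.115)&(z<.165)&(q[:,0]<-.05)&(q[:,0]>-.16)
  st('arm-',a&(abs(q[:,1]+.065)<.025)); st('arm+',a&(abs(q[:,1]-.065)<.025))
  st('bar',(z>.12)&(z<.18)&(abs(q[:,0])<.03)&(abs(q[:,1])<.07))
  st('bartop',(z>.15)&(z<.18)&(abs(q[:,0])<.03)&(abs(q[:,1])<.07))
  st('knob',(z>.07)&(z<.125)&(np.hypot(q[:,0]+.115,q[:,1])<.02))
cv2.imwrite('pics/e.png',np.hstack([cv2.resize(D['side']['frame'][130:270,190:340],(400,373),interpolation=2),cv2.resize(D['top']['frame'][155:275,195:325],(400,373),interpolation=2)])[:,:,::-1])
"
```

```text
t 19.42 pos [ 0.4567 -0.0598  0.2586] rot [-3.1403e+00  7.0000e-04 -1.8852e+00] w 0.0316 F [-0.6  1.   0.2]
d mm [-2.015e+02  2.000e-01  1.108e+02] r [-0.001  0.001 -0.001]
top arm- 0 
top arm+ 11 [[-0.1262, 0.0648, 0.1204], [-0.1026, 0.066, 0.1377], [-0.0586, 0.0666, 0.1522]]
top bar 72 [[-0.0099, -0.013, 0.1262], [-0.0032, 0.028, 0.1524], [0.0096, 0.0668, 0.1702]]
top bartop 47 [[-0.0097, -0.0037, 0.1503], [-0.0049, 0.0297, 0.1571], [0.002, 0.0674, 0.1719]]
top knob 0 
side arm- 38 [[-0.1337, -0.0662, 0.1165], [-0.0985, -0.0622, 0.1402], [-0.0564, -0.0592, 0.1485]]
side arm+ 38 [[-0.1299, 0.067, 0.1209], [-0.1001, 0.0696, 0.1414], [-0.053, 0.0717, 0.149]]
side bar 265 [[-0.0204, -0.0614, 0.1213], [-0.0057, 0.0053, 0.1476], [0.0031, 0.068, 0.1672]]
side bartop 115 [[-0.0123, -0.0609, 0.1502], [-0.0072, 0.0046, 0.1574], [-0.0005, 0.0683, 0.1733]]
side knob 119 [[-0.1298, -0.0097, 0.0729], [-0.1217, 0.0078, 0.0912], [-0.1061, 0.0153, 0.1009]]
```

View pics/e.png

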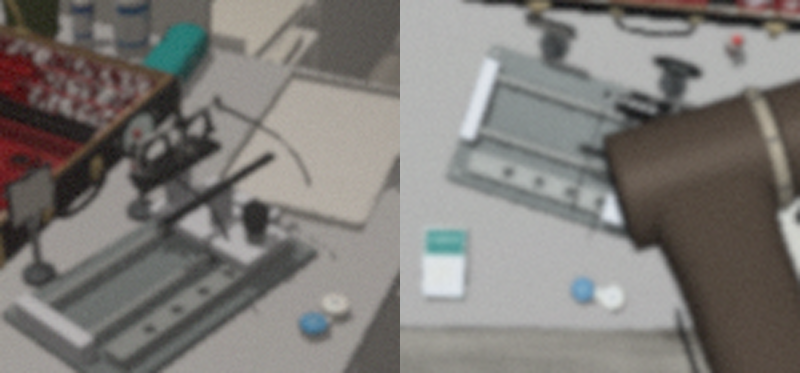

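The frame sits upright in the channel, at (180,140) in the left crop, with both arms back over the rear bar. One last lean check before handing in.

```bash
python3 -c "
from h import *
c,s_=np.cos(.313),np.sin(.313)
w=cloud(dict(np.load('side.npz')))
P=w.reshape(-1,3)-[.518,.128,0]; q=np.c_[P[:,:2]@np.array([[c,s_],[-s_,c]]),P[:,2]]
for a,b in((.112,.125),(.125,.14),(.14,.15),(.15,.16),(.16,.175)):
  m=(q[:,2]>a)&(q[:,2]<b)&(abs(q[:,0])<.03)&(abs(q[:,1])<.06)&(abs(q[:,1])>.02)
  print(a,m.sum(),np.percentile(q[m][:,0],[5,50,95]).round(4))
"
```

```text
0.112 49 [-0.007  -0.001   0.0093]
0.125 18 [-0.006  -0.0007  0.004 ]
0.14 30 [-0.0058 -0.0015  0.0027]
0.15 53 [-0.0105 -0.0067  0.0001]
0.16 8 [-0.0089 -0.0068 -0.0044]
```

```bash
python3 -c "
from station import arm
print(arm.job_done())"
```

```text
the job is handed in; nothing more can be done
None
```

I handed the job in at about 19.5 s of the 67 s: the carriage is pinned at the magnifier's hole, and the trial frame is released upright in the channel with its side arms over the rear bar. My last pictures bear this out, but `job_done()` gave no verdict.

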